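# Load slide carriers into a sprung scanner magazine

### The job

Load the two slide carriers from the tray into the spring magazine, glass side up, one at a time: press the first straight down past the two sprung lips until the lips snap over its top and it stays under them when let go, then press the second in on top of it. Feel for the lips and press gently, no farther than needed, without driving the stack onto the spring's stop (the glass slides would crack), and leave the jar and the dish where they are.

Things in the scene. Friction and masses are not known exactly. Their poses are not given: they have to be found in the camera images.
- magazine: Spring magazine, fixed: grey foot 130 x 90 x 12 mm; origin at the centre of its underside, z up, x along the length of the carriers it takes. An aluminium head on two columns was clamped by hand anywhere within 16 mm and is NOT measured: the flat undersides of its two lips are 62 to 78 mm above this origin. A total load over 30 N damages it.
- well (a point): Point on the foot's top under the middle of the well. Well 87 x 35 mm (magazine x, y). Guides at its four corners flare outward, tops 8 mm above the lips' undersides; between them (58 mm of the length) both long sides are open so fingers can go down beside a carrier. In it a 30 mm wide black plate on a damped spring, at rest 1 mm below the lips, takes 3 N at first, 6 N at its hard stop 27 mm down.
- lip_front (a joint): Outward travel of the lip at the magazine's -x end, in m: 0 shut, 0.005 at most. Each lip is a sprung steel wedge 28 mm wide, 10.5 mm high, reaching 5 mm into the well: sloped on top (35 degrees from vertical), flat below. A carrier pushes them outward, 4 to 8 N for both. It first touches the slopes with its underside 7 mm above the lips' undersides; 19 mm farther down its top passes below them.
- lip_back (a joint): Outward travel of the same lip at the +x end. Once the lips have closed over a carrier the spring holds it up against them; one not pressed far enough is pushed back up and holds the lips open. The second carrier reaches the spring's hard stop if pressed 4 mm farther than needed; squeezing the two carriers together with more than 12 N cracks the slides.
- carrier_a: Slide carrier: flat plain grey plastic frame with a glass slide sunk in its top, 84 mm long (its x), 32 mm wide (its y), 12 mm thick, about 45 g, with straight sides. Origin at the centre of its underside, z up out of the glass face. Either end may face either way. Lies in the tray at the start, loose, 100 mm or so from its twin.
- carrier_b: The other, identical slide carrier: flat plain grey plastic frame with a glass slide sunk in its top, 84 mm long (its x), 32 mm wide (its y), 12 mm thick, about 45 g, with straight sides. Origin at the centre of its underside, z up out of the glass face. Either end may face either way. Lies in the tray at the start, loose, 100 mm or so from its twin.
- tray: White enamel tray with a dark rim, 160 x 230 mm (x, y) and 16 mm high, fixed; floor 3 mm thick. Origin at the centre of its underside. The magazine and the tray may stand either way round, left or right.
- jar: Bystander: amber glass jar with white cap, 54 mm across, 75 mm high; origin at the centre of its underside. Not to be moved.
- dish: Bystander: clear closed dish, 86 mm across, 14 mm high; origin at the centre of its underside. Not to be moved.
Things that resemble listed ones, but are neither listed nor needed, are in the scene too. Leave any green look-alike of the carrier_a alone. What is shaped like the carrier_b but purple is not meant.

How it is judged:
By the outcome, as a careful person would: the job done as asked, in the order asked, and still so for the second after the job is handed in, with the robot touching nothing.
It also fails if it takes over 56 s, if anything falls off the work surface, if the arm or the gripper's body presses on something with over 40 N, if the wrist force passes 120 N, or if a joint passes its speed limit or range.

### The arm

A 6-joint arm with a two-finger parallel gripper is mounted at the origin on the work surface. World frame = base frame: x ahead of the robot, y to its left, z up, the work surface at z = 0. Lengths are in m, angles in degrees, forces in N, time in s.
With the tool pointing down it reaches from about 0.3 to 0.875 m from the base axis. Payload 6.4 kg.
Tool frame: the origin (TCP) lies at the very end of the fingers, on their centre line; the grasp point (between the pads) lies 19 mm behind it; z points along the fingers, y is the line along which they close (so a half turn about z gives the same grasp; the last joint's range is limited). The gripper opens to 85 mm and grips with 20 to 120 N. Pads are 22 mm wide; open, the fingers measure 114 mm over their backs; the gripper's body (76 mm by 85 mm) begins 54 mm behind the grasp point. The pads swing forward as they close: fully open they stand 13 mm farther back than shut.
Start: joints at [-87.508, 10.359, 92.074, -0, 77.567, -11.82], TCP at [0.142, -0.557, 0.231] pointing down, gripper open.
Joint ranges: [-171.53, 171.53], [-51.25, 118.39], [17.06, 147.69], [-65.23, 245.23], [0, 150.52], [-178.68, 178.68]. Speed limits (degrees/s): [147.25, 147.25, 172.46, 180, 180, 180].

### API

Orientations are given as [roll, pitch, yaw] about the fixed x, y, z axes, in that order (R = Rz(yaw) Ry(pitch) Rx(roll)).
In Python, from plant import r gives the robot as it stands.
- The arm moves only by the tool play_rows, never from a script. Its argument "deltas" is a list of rows, each a list of 2 entries, a list of its own where there are three numbers: the shift along the tool's x, y, z in mm, then the turn, a rotation vector about the tool's x, y, z in degrees. A call has 1 to 8 rows; each row shifts and turns the commanded pose from where the row before left it, along the tool's axes as they then stand; what a row does not reach is not made up. A row lasts 1/12 s, in which the tool goes at most 41.7 mm and 7.16 degrees, less where a joint would pass 70% of its speed; a pose out of reach is approached as far as the arm can. A call is refused whole if a number of a shift passes 41.7 or a number of a turn 7.16, either way. A call with a gripper value outside its range is refused whole. "hand" is the closure, from 0 (fully open) to 1 (shut), set as the call begins (left out, the last holds). The fingers move at their own pace and stop on an object; the grip force is fixed at half the most. Time passes only in rows, so rows that do not move let the fingers close. It gives the time, the measured TCP pose, the force, the opening and the grip force at its end, in the units of the state.
- r.read_state(): the state, without advancing time (a new reading comes with each control period).
- r.capture(name): name is "side" or "top"; returns the picture (384x512x3 uint8, blue, green, red); there is no depth.
- r.get_calibration(name): a dict with "vfov" (degrees; the focal length in pixels is half the picture's height over the tangent of half this angle, whatever the lens; pixels are square), "cx", "cy" (the principal point, pixels), "rvec" (rotation vector, rad) and "tvec" (3), from world to camera coordinates, as OpenCV has them. Camera axes: x right, y down, z forward; pixel columns grow to the right and rows downward; lengths in m; the calibration is good to about 2 mm. A picture is of the moment at which its call begins. get_calibration takes no time and is no camera call.
- r.hand_in(): hands the job in; it is judged then, once.
Trained networks look in the newest picture that a camera, given by its name, has taken for a name from the list of things; names that differ only in an ending like _2 or _b are one class to them, and where a whole thing is asked for, a point or a joint stands for the part that bears it (a point fixed in the world has none). Each returns a list of dicts, best first, with "p" (0 to 1); they miss things now and then, are a little off and sometimes report something else, mostly with a low value. They report only what shows in the picture. A call takes as long as a camera call. They do not tell look-alikes from the thing itself.
- r.boxes_of(camera, query): "xyz" ([x, y, z] in m, in world coordinates, good to about 4 mm: the middle of the surface that is visible of it).
- r.regions_of(camera, query): "region" (384x512 bool, what is visible of it).
The state is a dict: "clock": time; "q": joint angles; "qd": joint speeds; "joint_efforts": joint torques, N m; "ee_pos": TCP position; "tcp_rot": TCP orientation; "force": force on the tool from outside, world axes, zero at the start; "wrist_torque": the same for the moment, N m; "gripper_width": finger opening in m; "grip_force": force on a finger pad.
Only numpy, scipy, OpenCV 4.12 (cv2) and the standard library are available. Lean on these libraries where they do the work, as an engineer would, in place of code of your own. Each camera call takes 0.05 s, during which the arm holds its last target. There are 200 camera calls.

## Working session

There is one attempt and no reset: what is moved stays moved. The work goes in short steps, Python scripts to look and compute and a tool call to move; the robot and the scene stay as the last step left them, time stands still between calls to the robot, and variables do not carry over. Pictures are saved under pics/ and viewed, at most 10 in all, crops included, and the job is handed in when it is done.

Besides the shell and the picture viewer there is one more tool, called after ">>>" by a JSON object that holds its "method" and its "body", one argument or row to a line. play_rows: Moves the arm, as the interface text tells. Its arguments: {"type":"object","properties":{"deltas":{"type":"array","items":{"type":"array"}},"hand":{"type":"number"}},"required":["deltas"]}

```bash
mkdir -p pics; cat > h.py <<'E'
import numpy as np, cv2
from plant import r
def cal(n):
    c=r.get_calibration(n); f=192/np.tan(np.radians(c["vfov"])/2)
    K=np.array([[f,0,c["cx"]],[0,f,c["cy"]],[0,0,1.]]); R=cv2.Rodrigues(np.array(c["rvec"],float))[0]
    return K,R,np.array(c["tvec"],float).ravel()
def proj(n,P):
    K,R,t=cal(n); p=(K@(R@np.atleast_2d(P).T+t[:,None])).T; return p[:,:2]/p[:,2:]
def onz(n,px,z):
    K,R,t=cal(n); px=np.atleast_2d(px).astype(float)
    d=(R.T@np.linalg.inv(K)@np.c_[px,np.ones(len(px))].T).T; o=-R.T@t
    return o+d*((z-o[2])/d[:,2])[:,None]
E
python3 - <<'E'
from h import *
for n in("side","top"):
    im=r.capture(n); cv2.imwrite(f"pics/{n}0.png",im)
    K,R,t=cal(n); print(n,"f",K[0,0].round(),"pos",(-R.T@t).round(3),"fwd",R[2].round(2), r.get_calibration(n).keys())
    for q in("magazine","carrier_a","tray","jar","dish","lip_front"):
        for d in r.boxes_of(n,q): 
            if d["p"]>.2: print(q,round(d["p"],2),np.round(d["xyz"],3),proj(n,d["xyz"]).round().tolist())
s=r.read_state();print(s)
a=np.vstack([cv2.imread("pics/side0.png"),cv2.imread("pics/top0.png")])
E
```

```text
side f 471.0 pos [0.298 0.706 0.728] fwd [ 0.27 -0.7  -0.66] dict_keys(['vfov', 'cx', 'cy', 'rvec', 'tvec'])
magazine 0.94 [0.55  0.172 0.04 ] [[224.0, 259.0]]
magazine 0.54 [ 0.779 -0.121  0.016] [[188.0, 156.0]]
carrier_a 0.93 [ 0.498 -0.18   0.01 ] [[302.0, 171.0]]
carrier_a 0.8 [ 0.335 -0.096  0.009] [[362.0, 210.0]]
carrier_a 0.64 [0.355 0.029 0.008] [[340.0, 247.0]]
carrier_a 0.61 [ 0.431 -0.333  0.009] [[343.0, 143.0]]
carrier_a 0.55 [ 0.501 -0.091  0.011] [[290.0, 192.0]]
tray 0.57 [ 0.521 -0.134  0.004] [[287.0, 181.0]]
jar 0.97 [0.764 0.194 0.047] [[121.0, 234.0]]
jar 0.39 [ 0.521 -0.131  0.002] [[287.0, 183.0]]
dish 0.92 [ 0.78  -0.12   0.016] [[187.0, 156.0]]
top f 410.0 pos [ 0.341 -0.065  1.028] fwd [ 0.24  0.   -0.97] dict_keys(['vfov', 'cx', 'cy', 'rvec', 'tvec'])
magazine 0.92 [0.55  0.146 0.035] [[168.0, 204.0]]
carrier_a 0.86 [ 0.5   -0.184  0.011] [[301.0, 225.0]]
carrier_a 0.72 [0.355 0.028 0.012] [[216.0, 285.0]]
carrier_a 0.7 [ 0.326 -0.097  0.007] [[267.0, 297.0]]
carrier_a 0.69 [ 0.426 -0.338  0.01 ] [[365.0, 254.0]]
carrier_a 0.6 [0.55  0.148 0.039] [[167.0,
[... 238 characters left out ...]
0.078] [[156.0, 218.0]]
{'clock': 0.7, 'q': array([-8.75072310e+01,  1.03573232e+01,  9.20735774e+01,  1.03025974e-04,
        7.75674106e+01, -1.18192426e+01]), 'qd': array([ 0.05140509, -0.01651994,  0.02593438,  0.00522871,  0.08506899,
        0.02985756]), 'joint_efforts': array([-1.37538202e-03, -4.44721591e+01, -3.51615036e+01, -2.38504927e-04,
        9.01192052e-04, -4.02299762e-06]), 'ee_pos': array([ 0.14216821, -0.55716904,  0.23131194]), 'tcp_rot': array([1.79998326e+02, 2.47452897e-04, 1.43119895e+01]), 'force': array([-0.26648428, -0.30814055,  0.43115833]), 'wrist_torque': array([ 0.04260534, -0.018306  ,  0.01803271]), 'grip_force': 0.0, 'gripper_width': 0.08535249316989238}
```

View pics/side0.png

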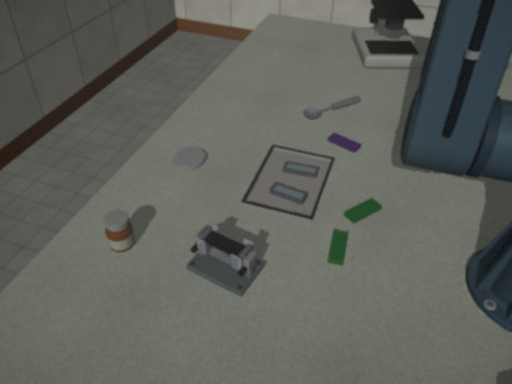

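View pics/top0.png

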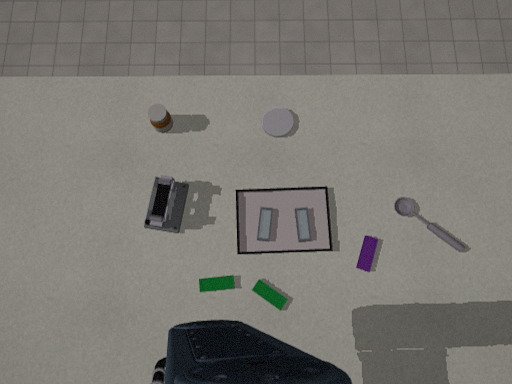

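Top picture: the grey carriers are in the tray at (265,224) and (302,225). The look-alikes are green at (217,284) and (270,294) and purple at (367,253), plus the magazine's own plate at (167,204). In the side picture the greys are at (290,192) and (302,171). I choose the two greys in the tray and check them with a close crop.

```bash
python3 - <<'E'
from h import *
s=cv2.imread("pics/side0.png");t=cv2.imread("pics/top0.png")
def crop(im,x,y,w,h,k): return cv2.resize(im[y:y+h,x:x+w],(w*k,h*k),interpolation=cv2.INTER_CUBIC)
A=crop(t,135,170,65,70,6);B=crop(s,180,215,90,80,4)
C=crop(t,230,182,105,76,3);D=crop(s,240,142,98,78,4)
o=np.zeros((600,800,3),np.uint8)
def put(i,x,y):
    h=min(i.shape[0],600-y);w=min(i.shape[1],800-x);o[y:y+h,x:x+w]=i[:h,:w]
A=crop(t,138,168,60,70,5)
put(A,0,0);put(crop(s,180,218,90,80,5),310,0);put(C,0,365);put(crop(s,255,150,75,50,3),400,420)
cv2.imwrite("pics/crop1.png",np.clip(o*1.5,0,255).astype(np.uint8))
for n in("top","side"):
    for d in r.regions_of(n,"carrier_a"):
        m=d["region"].astype(np.uint8); c=np.argwhere(m)[:,::-1]
        if d["p"]<.3: continue
        w=onz(n,c,.015)[:,:2]; rect=cv2.minAreaRect((w*1000).astype(np.float32))
        e,v=np.linalg.eigh(np.cov(w.T)); 
        print(n,round(d["p"],2),len(c),c.mean(0).round(1),w.mean(0).round(4),"yaw",np.degrees(np.arctan2(v[1,1],v[0,1])).round(1),[np.round(x,1) for x in rect])
    for q in("magazine","tray"):
        for d in r.regions_of(n,q)[:1]:
            c=np.argwhere(d["region"])[:,::-1]; np.save(f"{q}_{n}.npy",c); w=onz(n,c,.012 if q!="tray" else .016)[:,:2]
            print(n,q,d["p"],len(c),[np.round(x,1) for x in cv2.minAreaRect((w*1000).astype(np.float32))])
E
```

```text
top 0.96 430 [264.7 224.4] [ 0.501  -0.0927] yaw 172.9 [array([501.5, -92.6]), array([32.3, 84.7]), np.float64(83.7)]
top 0.95 474 [269.2 294.5] [ 0.3315 -0.1012] yaw 55.7 [array([ 330.9, -101.1]), array([83.8, 32.9]), np.float64(54.4)]
top 0.88 446 [302.8 224.5] [ 0.5    -0.1877] yaw -176.7 [array([ 500.3, -187.7]), array([84.3, 33.5]), np.float64(3.5)]
top 0.66 469 [216.4 283.7] [0.3574 0.0254] yaw 95.0 [array([357.5,  25.4]), array([32., 84.]), np.float64(5.8)]
top 0.62 427 [366.8 253.3] [ 0.4278 -0.342 ] yaw 161.0 [array([ 427.9, -341.6]), array([32.7, 81. ]), np.float64(71.8)]
top magazine 0.88 1797 [array([556.1, 155.2]), array([ 91.6, 137. ]), np.float64(80.5)]
top tray 0.75 5108 [array([ 512.1, -138.5]), array([163.7, 233.7]), np.float64(1.8)]
side 0.81 286 [344.4 142.4] [ 0.4275 -0.3275] yaw 160.8 [array([ 427.9, -328.4]), array([43.1, 82.2]), np.float64(70.7)]
side 0.8 477 [288.  192.8] [ 0.5033 -0.0827] yaw 171.2 [array([503.6, -83.7]), array([45.7, 86.3]), np.float64(83.1)]
side 0.79 461 [338.2 246.4] [0.3582 0.0359] yaw 97.2 [array([358. ,  36.1]), array([30.8, 88.5]), np.float64(8.4)]
side 0.78 387 [300.7 169.1] [ 0.5012 -0.1774] yaw -174.6 [array([ 502.1, -177.2]), array([83.1, 45.4]), np.float64(5.1)]
side magazine 0.75 3394 [array([565.1, 144.4]), array([132.4, 164.2]), np.float64(80.8)]
side tray 0.73 3903 [array([ 515.2, -127.6]), array([166.9, 249.8]), np.float64(1.6)]
```

View pics/crop1.png

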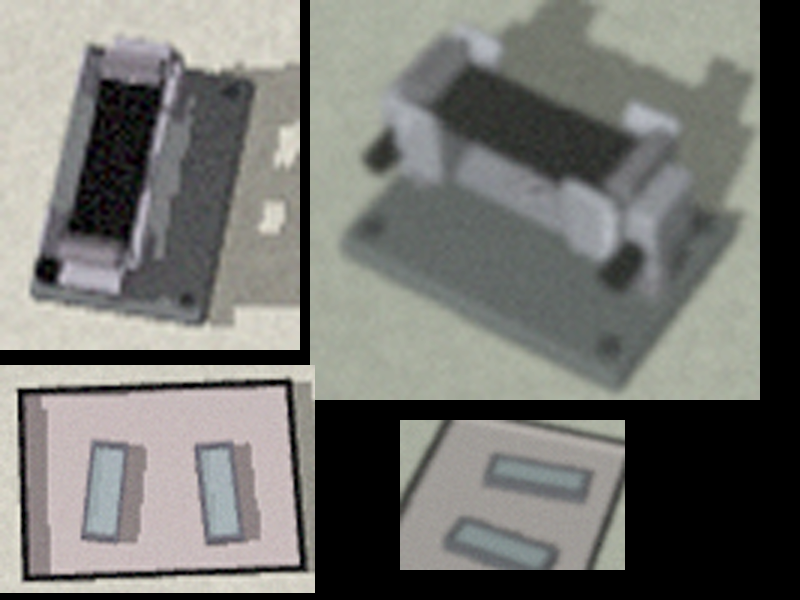

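Crops: both tray carriers are grey with glass up, and the magazine's open long sides and black plate are visible. Next I fit the foot and plate poses.

```bash
python3 - <<'E'
from h import *
from scipy.optimize import least_squares
Q={}
for n in("top","side"):
    g=cv2.imread(f"pics/{n}0.png").max(2); M=np.zeros((384,512),bool); c=np.load(f"magazine_{n}.npy"); M[c[:,1],c[:,0]]=1
    b=((g<48)&M).astype(np.uint8); k,l,st,ce=cv2.connectedComponentsWithStats(b); i=1+np.argmax(st[1:,4])
    p=np.argwhere(l==i)[:,::-1].astype(np.float32); h=cv2.convexHull(p); q=cv2.approxPolyN(h,4).reshape(-1,2); print(n,st[i],p.mean(0),q.tolist()); Q[n]=p.mean(0)
# plate centroid triangulated
def f(X): return np.r_[proj("top",X)[0]-Q["top"],proj("side",X)[0]-Q["side"]]
s=least_squares(f,[.55,.15,.07]); print("plate centroid",s.x.round(4),s.fun.round(2))
# foot
px={"top":[(188,184.4),(179,232.4),(144.6,227.4)],"side":[(186.4,267),(242,295),(265.6,261)]}
def foot(v):
    x,y,a=v; R=np.array([[np.cos(a),-np.sin(a)],[np.sin(a),np.cos(a)]])
    P=lambda u,w,z:np.r_[R@[u,w]+[x,y],z]
    L,W=.065,.045
    T=[P(L,-W,0),P(-L,-W,0),P(-L,W,.012)]
    return np.r_[(proj("top",T)-px["top"]).ravel(),(proj("side",[P(L,W,.0),P(-L,W,0),P(-L,-W,.006)])-px["side"]).ravel()]
s=least_squares(foot,[.55,.15,-.15]); print("foot",s.x[:2].round(4),np.degrees(s.x[2]).round(2),s.fun.round(1))
E
```

```text
top [151 184  20  34 401] [160.62593 199.78554] [[163.50942993164062, 217.45281982421875], [150.6458282470703, 213.59375], [157.22222900390625, 184.0], [170.1999969482422, 184.0]]
side [205 231  40  24 470] [223.72552 243.17447] [[234.8000030517578, 256.20001220703125], [202.16000366210938, 240.83999633789062], [212.1875, 230.8125], [245.1875, 245.8125]]
plate centroid [0.5557 0.1581 0.067 ] [-0.12 -0.78  0.59  0.21]
foot [0.5546 0.1555] -8.89 [ 1.3 -1.1  0.7  0.3 -1.1 -0.7 -0.2  0.6  0.7  0.3  0.2  0.4]
```

>>> {"method": "play_rows", "body": {
  "deltas": [
    [[0,0,0],[0,0,7.13]],
    [[0,0,0],[0,0,7.13]],
    [[0,0,0],[0,0,7.13]],
    [[20,-34,0],[0,0,0]],
    [[20,-34,0],[0,0,0]],
    [[20,-34,0],[0,0,0]],
    [[20,-34,0],[0,0,0]],
    [[20,-34,0],[0,0,0]]
  ],
  "hand": 0.3
}}

```text
clock: 1.67
ee_pos: [0.263, -0.3993, 0.2313]
tcp_rot: [180.0, -0.0, -7.1]
force: [0.5, -0.2, -0.5]
gripper_width: 0.0597
grip_force: 0.0
```

>>> {"method": "play_rows", "body": {
  "deltas": [
    [[20,-34,0],[0,0,0]],
    [[20,-34,0],[0,0,0]],
    [[20,-34,0],[0,0,0]],
    [[20,-34,0],[0,0,0]],
    [[20,-34,0],[0,0,0]],
    [[20,-34,0],[0,0,0]],
    [[20,-34,0],[0,0,0]],
    [[20,-34,0],[0,0,0]]
  ]
}}

```text
clock: 2.33
ee_pos: [0.4556, -0.1488, 0.2317]
tcp_rot: [180.0, -0.0, -7.1]
force: [1.0, -1.5, -0.3]
gripper_width: 0.0597
grip_force: 0.0
```

```bash
cat >> h.py <<'E'
from scipy.spatial.transform import Rotation as Ro
def go(x,y,z,yaw):
    s=r.read_state(); A=Ro.from_euler("xyz",s["tcp_rot"],degrees=True); B=Ro.from_euler("xyz",[180,0,yaw],degrees=True)
    print("t",round(s["clock"],2),"pos",(s["ee_pos"]*1e3).round(1),"rot",s["tcp_rot"].round(2),"F",s["force"].round(1),"w",round(s["gripper_width"]*1e3,1),"| turn",(A.inv()*B).as_rotvec(degrees=True).round(2),"then shift mm",(B.inv().apply(np.array([x,y,z])-s["ee_pos"])*1e3).round(1),"(pre-turn frame)",(A.inv().apply(np.array([x,y,z])-s["ee_pos"])*1e3).round(1))
E
python3 -c "
from h import *
go(.502,-.091,.006,-7.1)"
```

```text
t 2.33 pos [ 455.6 -148.8  231.7] rot [ 1.7997e+02 -5.0000e-02 -7.0700e+00] F [ 1.  -1.5 -0.3] w 59.7 | turn [ 0.03 -0.05  0.03] then shift mm [ 38.9 -63.1 225.7] (pre-turn frame) [ 38.7 -63.2 225.7]
```

>>> {"method": "play_rows", "body": {
  "deltas": [
    [[19.4,-31.5,0],[0,0,0]],
    [[19.4,-31.5,0],[0,0,0]],
    [[0,0,34],[0,0,0]],
    [[0,0,34],[0,0,0]],
    [[0,0,34],[0,0,0]],
    [[0,0,34],[0,0,0]],
    [[0,0,34],[0,0,0]],
    [[0,0,15],[0,0,0]]
  ]
}}

```text
clock: 3.0
ee_pos: [0.4982, -0.0915, 0.0421]
tcp_rot: [-179.9, 0.3, -7.1]
force: [-1.6, 1.2, 0.1]
gripper_width: 0.0596
grip_force: 0.0
```

>>> {"method": "play_rows", "body": {
  "deltas": [
    [[0,0,12],[0,0,0]],
    [[0,0,12],[0,0,0]],
    [[0,0,6],[0,0,0]],
    [[0,0,4],[0,0,0]],
    [[0,0,0],[0,0,0]]
  ]
}}

```text
clock: 3.42
ee_pos: [0.5012, -0.093, 0.0123]
tcp_rot: [180.0, -0.0, -7.1]
force: [-0.9, 0.3, 0.1]
gripper_width: 0.06
grip_force: 0.0
```

```bash
python3 -c "
from h import *
go(.502,-.091,.008,-7.1)
im=r.capture('side');cv2.imwrite('pics/g1.png',cv2.resize(im[100:260,220:360],None,fx=4,fy=3.75)[:600])"
```

```text
t 3.42 pos [501.2 -93.   12.3] rot [ 1.7999e+02 -2.0000e-02 -7.0800e+00] F [-0.9  0.3  0.1] w 60.0 | turn [ 0.01 -0.02  0.02] then shift mm [ 0.6 -2.1  4.3] (pre-turn frame) [ 0.6 -2.1  4.3]
```

View pics/g1.png

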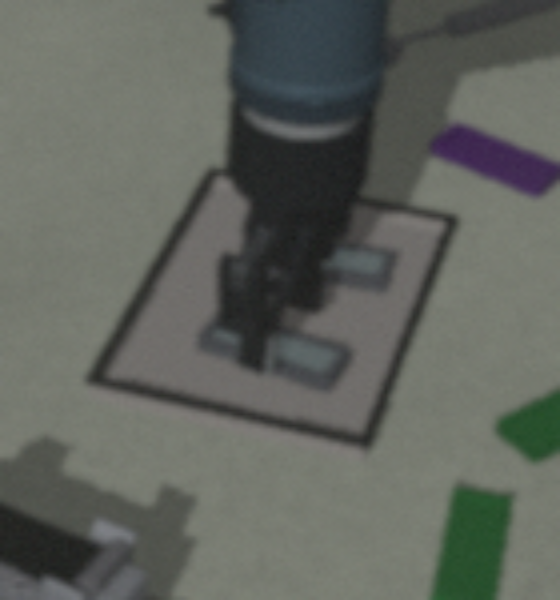

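Side crop: the open fingers straddle the near carrier, with the near tip at crop (254,368), slightly toward its +x end. The carrier's centre is about 2.5 mm further along x than assumed once I account for the visible side faces. I'll correct for that, lower and grip.

>>> {"method": "play_rows", "body": {
  "deltas": [
    [[2.2,-1.3,3],[0,0,0]],
    [[0,0,2.5],[0,0,0]],
    [[0,0,2],[0,0,0]],
    [[0,0,0],[0,0,0]]
  ]
}}

```text
clock: 3.8
ee_pos: [0.5032, -0.0917, 0.0047]
tcp_rot: [180.0, 0.0, -7.1]
force: [-0.3, 0.7, 0.3]
gripper_width: 0.0598
grip_force: 0.0
```

>>> {"method": "play_rows", "body": {
  "deltas": [
    [[0,0,0],[0,0,0]],
    [[0,0,0],[0,0,0]],
    [[0,0,0],[0,0,0]],
    [[0,0,0],[0,0,0]],
    [[0,0,0],[0,0,0]],
    [[0,0,0],[0,0,0]]
  ],
  "hand": 1
}}

```text
clock: 4.3
ee_pos: [0.5036, -0.092, 0.0052]
tcp_rot: [180.0, -0.0, -7.1]
force: [-0.5, 1.3, 5.9]
gripper_width: 0.0302
grip_force: 59.9
```

>>> {"method": "play_rows", "body": {
  "deltas": [
    [[0,0,-5],[0,0,0]],
    [[0,0,-20],[0,0,0]],
    [[0,0,-30],[0,0,0]],
    [[0,0,-30],[0,0,0]],
    [[0,0,-30],[0,0,0]],
    [[0,0,-15],[0,0,0]],
    [[3,-20,0],[0,0,0]],
    [[3,-30,0],[0,0,0]]
  ]
}}

```text
clock: 4.97
ee_pos: [0.5165, -0.0446, 0.1367]
tcp_rot: [179.9, -0.2, -7.3]
force: [0.3, 1.0, -0.8]
gripper_width: 0.03
grip_force: 59.5
```

>>> {"method": "play_rows", "body": {
  "deltas": [
    [[3,-34,0],[0,0,0]],
    [[3,-34,0],[0,0,0]],
    [[3,-34,0],[0,0,0]],
    [[3,-34,0],[0,0,0]],
    [[3,-34,0],[0,0,0]],
    [[1,-22,0],[0,0,0]],
    [[0,-10,0],[0,0,1.8]],
    [[0,0,0],[0,0,0]]
  ]
}}

```text
clock: 5.63
ee_pos: [0.5557, 0.1579, 0.1345]
tcp_rot: [-180.0, 0.0, -8.8]
force: [-0.9, -1.5, -0.5]
gripper_width: 0.0302
grip_force: 59.5
```

```bash
python3 - <<'E'
from h import *
go(.555,.156,.135,-8.9)
s=r.capture('side');t=r.capture('top')
cv2.imwrite('pics/rs1.png',s);cv2.imwrite('pics/rt1.png',t)
a=cv2.resize(s[170:300,165:285],(480,520),interpolation=cv2.INTER_CUBIC);b=cv2.resize(t[150:255,125:205],(320,420),interpolation=cv2.INTER_CUBIC)
o=np.zeros((520,800,3),np.uint8);o[:,:480]=a;o[:420,480:]=b
cv2.imwrite('pics/c2.png',np.clip(o*1.4,0,255).astype(np.uint8))
for n in('side','top'):
  for d in r.regions_of(n,'carrier_a'):
    c=np.argwhere(d['region'])[:,::-1]; print(n,round(d['p'],2),len(c),c.mean(0).round(1),c.min(0),c.max(0))
E
```

```text
t 5.63 pos [555.7 157.9 134.5] rot [-1.7997e+02  3.0000e-02 -8.7600e+00] F [-0.9 -1.5 -0.5] w 30.2 | turn [-0.03  0.03  0.14] then shift mm [-0.4  2.  -0.5] (pre-turn frame) [-0.4  2.  -0.5]
side 0.91 546 [337.5 247.3] [327 230] [347 265]
side 0.72 467 [361.7 210.8] [344 199] [380 223]
side 0.65 406 [300.2 169.1] [283 161] [318 177]
side 0.57 336 [343.7 142.2] [327 133] [360 151]
top 0.89 421 [302.8 224.8] [295 208] [310 241]
top 0.84 484 [367.  253.6] [357 236] [377 271]
top 0.68 213 [154.  200.1] [147 175] [165 210]
top 0.61 492 [269.  294.5] [252 280] [287 309]
```

View pics/c2.png

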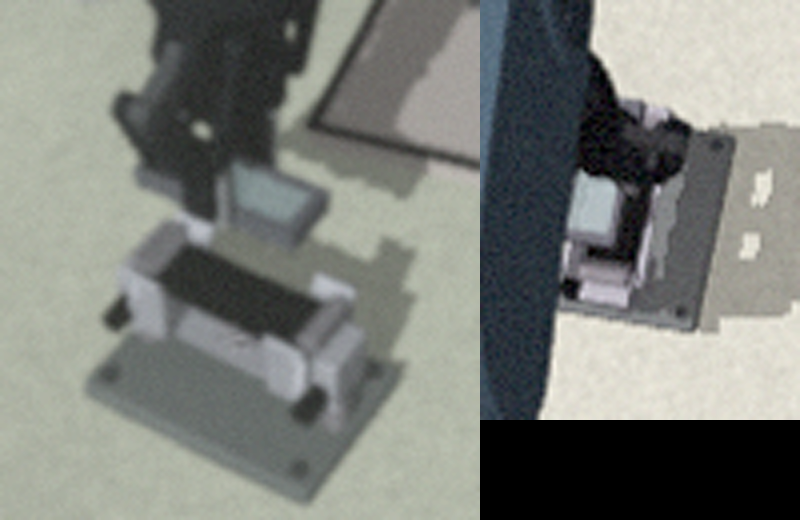

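Crops: the carrier is held glass up above the well. In the side view its -x end top corners are near crop (328,193) and (292,232). Next I compute its offset in the grip by comparing these corners with projections.

```bash
python3 - <<'E'
from h import *
s=r.read_state(); R=Ro.from_euler("z",s["tcp_rot"][2],degrees=True); p=s["ee_pos"]
def W(u,v,w): return R.apply([u,v,w])+p
for n,sc,o,im in(("side",4,(165,170),"rs1"),("top",4,(125,150),"rt1")):
    for u in(0,-.004):
        print(n,"u",u,{k:((proj(n,W(*q))[0]-o)*sc).round(0).tolist() for k,q in dict(nn_top=(-.042+u,-.016,.010),np_top=(-.042+u,.016,.010),np_bot=(-.042+u,.016,-.002),pp_top=(.042+u,.016,.010),pp_bot=(.042+u,.016,-.002)).items()})
# dense line profile overlay
a=cv2.imread("pics/rs1.png")
k=8;x0,y0=195,195
c=cv2.resize(a[y0:y0+50,x0:x0+60],None,fx=k,fy=k,interpolation=cv2.INTER_CUBIC)
b=cv2.imread("pics/rt1.png");d=cv2.resize(b[180:230,140:175],None,fx=k,fy=k,interpolation=cv2.INTER_CUBIC)
def draw(img,n,u,o,col):
    P=[W(a+u,v,w) for a,v,w in((-.042,-.016,.01),(-.042,.016,.01),(.042,.016,.01),(.042,.016,-.002),(-.042,.016,-.002),(-.042,-.016,-.002),(-.042,-.016,.01))]
    q=((proj(n,np.array(P))-o+.5)*k).astype(int); cv2.polylines(img,[q.reshape(-1,1,2)],False,col,1)
c=np.clip(c*1.5,0,255).astype(np.uint8);d=np.clip(d*1.5,0,255).astype(np.uint8)
for u,col in((0,(0,0,255)),(-.004,(0,255,255))):
    draw(c,"side",u,(x0,y0),col);draw(d,"top",u,(140,180),col)
cv2.imwrite("pics/c3.png",np.hstack([c,d]))
E
```

```text
side u 0 {'nn_top': [335.0, 182.0], 'np_top': [298.0, 227.0], 'np_bot': [298.0, 246.0], 'pp_top': [138.0, 158.0], 'pp_bot': [139.0, 177.0]}
side u -0.004 {'nn_top': [343.0, 185.0], 'np_top': [306.0, 230.0], 'np_bot': [306.0, 249.0], 'pp_top': [145.0, 161.0], 'pp_bot': [147.0, 180.0]}
top u 0 {'nn_top': [130.0, 243.0], 'np_top': [73.0, 235.0], 'np_bot': [79.0, 239.0], 'pp_top': [105.0, 89.0], 'pp_bot': [110.0, 95.0]}
top u -0.004 {'nn_top': [129.0, 250.0], 'np_top': [72.0, 242.0], 'np_bot': [77.0, 246.0], 'pp_top': [103.0, 96.0], 'pp_bot': [108.0, 102.0]}
```

View pics/c3.png

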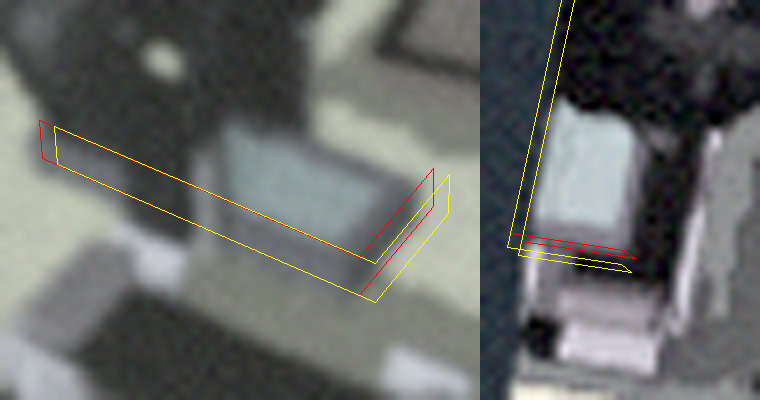

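Carrier sits within about 2 mm of its assumed place in the grip. I'll lower to just above the guides and compare it directly with the well.

>>> {"method": "play_rows", "body": {
  "deltas": [
    [[0,1,14],[0,0,0]],
    [[0,0,14],[0,0,0]],
    [[0,0,12],[0,0,0]],
    [[0,0,6],[0,0,0]],
    [[0,0,0],[0,0,0]],
    [[0,0,0],[0,0,0]]
  ]
}}

```text
clock: 6.33
ee_pos: [0.5558, 0.1541, 0.0886]
tcp_rot: [180.0, 0.0, -8.9]
force: [-0.0, -0.0, 0.1]
gripper_width: 0.0303
grip_force: 59.5
```

```bash
python3 - <<'E'
from h import *
go(.555,.156,.135,-8.9)
s=r.capture('side');t=r.capture('top')
cv2.imwrite('pics/rs2.png',s);cv2.imwrite('pics/rt2.png',t)
a=cv2.resize(s[205:285,185:265],(560,560),interpolation=cv2.INTER_CUBIC);b=cv2.resize(t[170:240,140:174],(238,490),interpolation=cv2.INTER_CUBIC)
o=np.zeros((560,798,3),np.uint8);o[:,:560]=a;o[:490,560:]=b
cv2.imwrite('pics/c4.png',np.clip(o*1.5,0,255).astype(np.uint8))
E
```

```text
t 6.33 pos [555.8 154.1  88.6] rot [ 1.7999e+02  5.0000e-02 -8.9100e+00] F [-0.  -0.   0.1] w 30.3 | turn [ 0.01  0.05 -0.01] then shift mm [ -1.1  -1.7 -46.4] (pre-turn frame) [ -1.2  -1.7 -46.4]
```

View pics/c4.png

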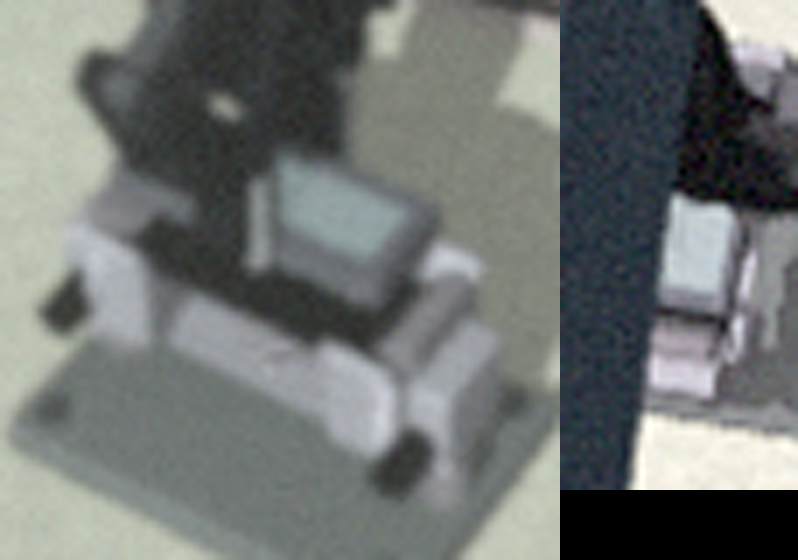

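```bash
python3 - <<'E'
from h import *
q=np.array([[163.5,217.5],[150.6,213.6],[157.2,184],[170.2,184],[160.63,199.79]])
R=Ro.from_euler("z",8.9,degrees=True)
for z in(.063,.067,.071):
    w=onz("top",q,z); print(z,(w[:,:2]*1e3).round(1).tolist())
g=cv2.imread("pics/top0.png").max(2)
# plate left/right edges per row, subpixel, at threshold
for n,img in(("top","top0"),):
    L=[];Rr=[]
    for y in range(188,212):
        row=g[y].astype(float); xs=np.arange(140,185); v=row[140:185]
        d=np.where(v<48)[0]
        i,j=d.min(),d.max()
        f=lambda a,b:(60-v[a])/(v[b]-v[a]+1e-9)
        L.append((140+i-1+(v[i-1]-60)/(v[i-1]-v[i]),y)); Rr.append((140+j+(60-v[j])/(v[j+1]-v[j]),y))
    for z in(.067,):
        wl=onz(n,L,z)[:,:2];wr=onz(n,Rr,z)[:,:2]
        for w in(wl,wr):
            k,b=np.polyfit(w[:,0],w[:,1],1); print("yaw",np.degrees(np.arctan(k)).round(2),"y at x=.555",(k*.555+b).round(4), "res",(np.std(w[:,1]-k*w[:,0]-b)*1e3).round(1))
s=cv2.imread("pics/rt2.png")
def W(u,v,w):
    st=r.read_state(); return Ro.from_euler("z",st["tcp_rot"][2],degrees=True).apply([u,v,w])+st["ee_pos"]
P=proj("top",[W(-.042,-.016,.0098),W(-.03,-.016,.0098),W(-.042,0,.0098),W(-.042,0,-.0022)]);print("pred -x,-y corner; edge pt; end top; end bot",P.round(1).tolist())
y=int(round(P[1,1]));print(y,s[y,150:172].max(1).tolist()); x=int(round(P[2,0]));print(x,s[205:230,x].max(1).tolist())
E
```

```text
0.063 [[511.3, 149.7], [521.0, 181.0], [594.0, 168.9], [593.8, 137.2], [554.6, 158.7]]
0.067 [[510.6, 148.9], [520.2, 180.0], [593.0, 167.9], [592.8, 136.4], [553.7, 157.7]]
0.071 [[509.9, 148.0], [519.5, 179.0], [591.9, 167.0], [591.7, 135.6], [552.9, 156.8]]Traceback (most recent call last):
  File "<stdin>", line 15, in <module>
IndexError: index 45 is out of bounds for axis 0 with size 45
```

```bash
python3 - <<'E'
from h import *
g=cv2.GaussianBlur(cv2.imread("pics/top0.png").max(2),(1,5),0).astype(float)
for y in(190,200,208): print(y,g[y,146:180].astype(int).tolist())
for y0,y1 in((188,212),):
    for side in(-1,1):
        E=[]
        for y in range(y0,y1):
            x=int(round(160.63+(199.8-y)*.21))
            while g[y,x]<55 and 140<x<190: x+=side
            E.append((x-side*(g[y,x]-55)/max(g[y,x]-g[y,x-side],1),y))
        w=onz("top",E,.067)[:,:2];k,b=np.polyfit(w[:,0],w[:,1],1)
        print("yaw",np.degrees(np.arctan(k)).round(2),"y at .555",(k*.555+b).round(4),"res",(np.std(w[:,1]-k*w[:,0]-b)*1e3).round(1))
s=cv2.imread("pics/rt2.png");st=r.read_state();R=Ro.from_euler("z",st["tcp_rot"][2],degrees=True)
W=lambda *q:R.apply(q)+st["ee_pos"]
P=proj("top",[W(-.042,-.016,.0098),W(-.03,-.016,.0098),W(-.042,0,.0098),W(-.042,0,-.0022)]);print("pred corner, edge pt, end top, end bot",P.round(1).tolist())
y=int(round(P[1,1]));print(y,150,s[y,150:172].max(1).tolist()); x=int(round(P[2,0]));print(x,205,s[205:230,x].max(1).tolist())
E
```

```text
190 [140, 142, 141, 141, 141, 133, 97, 81, 83, 84, 71, 15, 14, 17, 18, 15, 20, 10, 20, 15, 13, 16, 18, 43, 92, 93, 67, 58, 58, 73, 62, 54, 57, 52]
200 [143, 142, 141, 127, 87, 86, 85, 86, 62, 12, 13, 19, 19, 15, 19, 17, 21, 19, 16, 10, 13, 44, 83, 83, 83, 84, 82, 80, 59, 52, 53, 58, 55, 56]
208 [140, 127, 91, 83, 83, 79, 69, 20, 14, 16, 16, 22, 12, 16, 18, 18, 20, 14, 17, 42, 105, 114, 80, 84, 85, 82, 60, 58, 56, 59, 57, 56, 56, 57]
yaw -10.01 y at .555 0.1734 res 0.4
yaw -9.35 y at .555 0.1419 res 0.5
pred corner, edge pt, end top, end bot [[162.1, 214.2], [163.2, 209.1], [155.3, 213.2], [156.5, 214.1]]
209 150 [45, 44, 45, 47, 98, 133, 144, 140, 143, 140, 139, 140, 136, 103, 79, 72, 139, 127, 95, 100, 102, 96]
155 205 [129, 139, 135, 136, 133, 124, 104, 99, 83, 35, 59, 74, 101, 117, 117, 106, 124, 143, 144, 148, 124, 83, 91, 93, 114]
```

```bash
python3 - <<'E'
from h import *
from scipy.optimize import least_squares
st=r.read_state();R=Ro.from_euler("z",st["tcp_rot"][2],degrees=True)
W=lambda *q:R.apply(q)+st["ee_pos"]
print("side pred",((proj("side",[W(-.042,-.016,.0098),W(-.042,.016,.0098),W(-.042,.016,-.0022)])-[185,205])*7+3.5).round(0).tolist(),"meas (440,212),(378,285),(378,312)")
print("TCP px",((proj("side",st["ee_pos"])-[185,205])*7+3.5).round(0), )
for cs in((0,0),(-1,1),(-2,2)):
  for ct in(0,1.2):
    f=lambda X:np.r_[proj("top",X)[0]-[160.63-ct,199.8],proj("side",X)[0]-[223.73-cs[0],243.17-cs[1]]]
    s=least_squares(f,[.55,.15,.07]);print(cs,ct,s.x.round(4),s.fun.round(2))
E
```

```text
side pred [[446.0, 200.0], [383.0, 277.0], [383.0, 309.0]] meas (440,212),(378,285),(378,312)
TCP px [[279. 204.]]
(0, 0) 0 [0.5557 0.1581 0.067 ] [-0.12 -0.79  0.59  0.21]
(0, 0) 1.2 [0.5548 0.1603 0.0696] [-0.11 -0.67  0.51  0.18]
(-1, 1) 0 [0.5543 0.1573 0.0697] [-0.08 -0.49  0.37  0.13]
(-1, 1) 1.2 [0.5535 0.1595 0.0724] [-0.06 -0.38  0.28  0.1 ]
(-2, 2) 0 [0.553  0.1566 0.0724] [-0.03 -0.2   0.15  0.05]
(-2, 2) 1.2 [0.5521 0.1588 0.0751] [-0.01 -0.08  0.06  0.02]
```

>>> {"method": "play_rows", "body": {
  "deltas": [
    [[-2.5,-4.6,0],[0,0,0.4]],
    [[0,0,1],[0,0,0]],
    [[0,0,1],[0,0,0]],
    [[0,0,1],[0,0,0]],
    [[0,0,0],[0,0,0]]
  ]
}}

```text
clock: 6.85
ee_pos: [0.5541, 0.1596, 0.0857]
tcp_rot: [180.0, 0.0, -9.3]
force: [-0.3, -0.3, -0.6]
gripper_width: 0.0298
grip_force: 59.5
```

>>> {"method": "play_rows", "body": {
  "deltas": [
    [[0,0,1],[0,0,0]],
    [[0,0,1],[0,0,0]],
    [[0,0,0],[0,0,0]],
    [[0,0,0],[0,0,0]]
  ]
}}

```text
clock: 7.18
ee_pos: [0.5542, 0.1595, 0.0837]
tcp_rot: [180.0, 0.0, -9.3]
force: [-0.2, 0.1, -0.2]
gripper_width: 0.0302
grip_force: 59.5
```

>>> {"method": "play_rows", "body": {
  "deltas": [
    [[0,0,1],[0,0,0]],
    [[0,0,1],[0,0,0]],
    [[0,0,0],[0,0,0]],
    [[0,0,0],[0,0,0]]
  ]
}}

```text
clock: 7.52
ee_pos: [0.5539, 0.1596, 0.0817]
tcp_rot: [180.0, 0.0, -9.3]
force: [-1.9, 0.4, 1.5]
gripper_width: 0.0302
grip_force: 59.6
```

>>> {"method": "play_rows", "body": {
  "deltas": [
    [[0,0,1],[0,0,0]],
    [[0,0,1],[0,0,0]],
    [[0,0,0],[0,0,0]],
    [[0,0,0],[0,0,0]]
  ]
}}

```text
clock: 7.85
ee_pos: [0.5545, 0.1595, 0.08]
tcp_rot: [-180.0, -0.0, -9.3]
force: [-0.1, -0.4, 2.3]
gripper_width: 0.0298
grip_force: 59.8
```

```bash
python3 -c "
from h import *
go(.554,.159,.08,-9.3);print(r.read_state()['wrist_torque'].round(2))"
```

```text
t 7.85 pos [554.5 159.5  80. ] rot [-1.7999e+02 -4.0000e-02 -9.2800e+00] F [-0.1 -0.4  2.3] w 29.8 | turn [-0.01 -0.04  0.02] then shift mm [-0.5  0.6 -0. ] (pre-turn frame) [-0.5  0.6 -0. ]
[ 0.05  0.14 -0.  ]
```

>>> {"method": "play_rows", "body": {
  "deltas": [
    [[0,0,1],[0,0,0]],
    [[0,0,0],[0,0,0]],
    [[0,0,0],[0,0,0]]
  ]
}}

```text
clock: 8.1
ee_pos: [0.5546, 0.1595, 0.0791]
tcp_rot: [-180.0, -0.0, -9.3]
force: [-1.0, 0.1, 4.7]
gripper_width: 0.0303
grip_force: 60.0
```

```bash
python3 - <<'E'
from h import *
go(.554,.159,.08,-9.3);print(r.read_state()['wrist_torque'].round(2))
s=r.capture('side');t=r.capture('top')
cv2.imwrite('pics/rs3.png',s);cv2.imwrite('pics/rt3.png',t)
a=cv2.resize(s[205:285,185:265],(560,560),interpolation=cv2.INTER_CUBIC);b=cv2.resize(t[170:240,140:174],(238,490),interpolation=cv2.INTER_CUBIC)
o=np.zeros((560,798,3),np.uint8);o[:,:560]=a;o[:490,560:]=b
cv2.imwrite('pics/c5.png',np.clip(o*1.5,0,255).astype(np.uint8))
E
```

```text
t 8.1 pos [554.6 159.5  79.1] rot [-1.7999e+02 -4.0000e-02 -9.2800e+00] F [-1.   0.1  4.7] w 30.3 | turn [-0.01 -0.04  0.02] then shift mm [-0.5  0.6 -0.9] (pre-turn frame) [-0.5  0.6 -0.9]
[0.05 0.11 0.04]
```

View pics/c5.png

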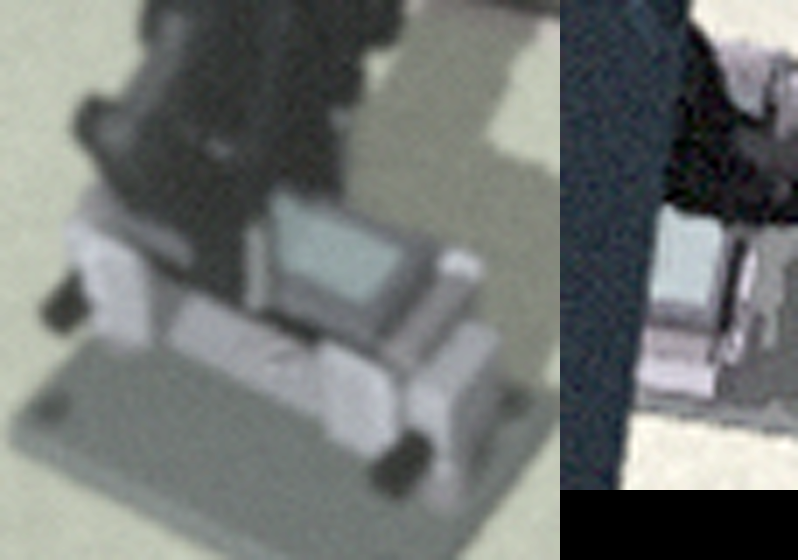

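Crops: the carrier is inside the guides and meets the slope of the -x lip at about (395,340), with force rising gently. I'll continue in small steps.

>>> {"method": "play_rows", "body": {
  "deltas": [
    [[0,0,1],[0,0,0]],
    [[0,0,0.5],[0,0,0]],
    [[0,0,0],[0,0,0]],
    [[0,0,0],[0,0,0]]
  ]
}}

```text
clock: 8.53
ee_pos: [0.5545, 0.1595, 0.0776]
tcp_rot: [-180.0, -0.0, -9.3]
force: [-1.0, 1.6, 5.1]
gripper_width: 0.0304
grip_force: 60.1
```

>>> {"method": "play_rows", "body": {
  "deltas": [
    [[0,0,1],[0,0,0]],
    [[0,0,0.5],[0,0,0]],
    [[0,0,0],[0,0,0]],
    [[0,0,0],[0,0,0]]
  ]
}}

```text
clock: 8.87
ee_pos: [0.5538, 0.1594, 0.0752]
tcp_rot: [180.0, 0.1, -9.3]
force: [0.3, 0.5, 0.2]
gripper_width: 0.0301
grip_force: 59.6
```

```bash
python3 -c "
from h import *
go(.554,.159,.08,-9.3);print(r.read_state()['wrist_torque'].round(2))"
```

```text
t 8.87 pos [553.8 159.4  75.2] rot [ 1.7999e+02  5.0000e-02 -9.2800e+00] F [0.3 0.5 0.2] w 30.1 | turn [0.01 0.05 0.02] then shift mm [ 0.3  0.4 -4.8] (pre-turn frame) [ 0.3  0.4 -4.8]
[ 0.06 -0.   -0.05]
```

>>> {"method": "play_rows", "body": {
  "deltas": [
    [[0,0,1],[0,0,0]],
    [[0,0,0.5],[0,0,0]],
    [[0,0,0],[0,0,0]],
    [[0,0,0],[0,0,0]]
  ]
}}

```text
clock: 9.2
ee_pos: [0.554, 0.1594, 0.0741]
tcp_rot: [180.0, 0.0, -9.3]
force: [-1.4, 0.2, 0.5]
gripper_width: 0.0298
grip_force: 59.7
```

>>> {"method": "play_rows", "body": {
  "deltas": [
    [[0,0,1],[0,0,0]],
    [[0,0,1],[0,0,0]],
    [[0,0,1],[0,0,0]],
    [[0,0,0],[0,0,0]],
    [[0,0,0],[0,0,0]]
  ]
}}

```text
clock: 9.62
ee_pos: [0.5541, 0.1595, 0.0712]
tcp_rot: [180.0, 0.0, -9.3]
force: [-1.6, 0.3, 3.6]
gripper_width: 0.0302
grip_force: 59.9
```

>>> {"method": "play_rows", "body": {
  "deltas": [
    [[0,0,1],[0,0,0]],
    [[0,0,1],[0,0,0]],
    [[0,0,1],[0,0,0]],
    [[0,0,0],[0,0,0]],
    [[0,0,0],[0,0,0]]
  ]
}}

```text
clock: 10.03
ee_pos: [0.5542, 0.1595, 0.0681]
tcp_rot: [-180.0, 0.0, -9.3]
force: [-1.7, -0.4, 2.1]
gripper_width: 0.0303
grip_force: 59.9
```

>>> {"method": "play_rows", "body": {
  "deltas": [
    [[0,0,1],[0,0,0]],
    [[0,0,1],[0,0,0]],
    [[0,0,1],[0,0,0]],
    [[0,0,1],[0,0,0]],
    [[0,0,0],[0,0,0]],
    [[0,0,0],[0,0,0]]
  ]
}}

```text
clock: 10.53
ee_pos: [0.5542, 0.1595, 0.0641]
tcp_rot: [-180.0, -0.0, -9.3]
force: [-0.8, -1.0, 1.6]
gripper_width: 0.0306
grip_force: 59.8
```

>>> {"method": "play_rows", "body": {
  "deltas": [
    [[0,0,1],[0,0,0]],
    [[0,0,0],[0,0,0]],
    [[0,0,0],[0,0,0]]
  ]
}}

```text
clock: 10.78
ee_pos: [0.5542, 0.1595, 0.0631]
tcp_rot: [-180.0, -0.0, -9.3]
force: [-0.5, 0.1, 0.9]
gripper_width: 0.0307
grip_force: 60.1
```

>>> {"method": "play_rows", "body": {
  "deltas": [
    [[0,0,1],[0,0,0]],
    [[0,0,0],[0,0,0]],
    [[0,0,0],[0,0,0]]
  ]
}}

```text
clock: 11.03
ee_pos: [0.5543, 0.1595, 0.0624]
tcp_rot: [180.0, -0.0, -9.3]
force: [-2.4, -0.5, 3.9]
gripper_width: 0.0303
grip_force: 60.4
```

>>> {"method": "play_rows", "body": {
  "deltas": [
    [[0,0,1],[0,0,0]],
    [[0,0,0],[0,0,0]],
    [[0,0,0],[0,0,0]]
  ]
}}

```text
clock: 11.28
ee_pos: [0.5543, 0.1595, 0.0613]
tcp_rot: [-180.0, -0.0, -9.3]
force: [-1.3, 0.7, 3.5]
gripper_width: 0.0301
grip_force: 60.4
```

```bash
python3 - <<'E'
from h import *
go(.554,.159,.08,-9.3);print(r.read_state()['wrist_torque'].round(2))
s=r.capture('side');t=r.capture('top')
cv2.imwrite('pics/rs4.png',s);cv2.imwrite('pics/rt4.png',t)
print(np.abs(cv2.imread('pics/rs3.png').astype(int)[250:270,235:262]-s.astype(int)[250:270,235:262]).mean())
E
```

```text
t 11.28 pos [554.3 159.5  61.3] rot [-1.80e+02 -1.00e-02 -9.27e+00] F [-1.3  0.7  3.5] w 30.1 | turn [-0.   -0.01  0.03] then shift mm [ -0.2   0.6 -18.7] (pre-turn frame) [ -0.2   0.6 -18.7]
[-0.1   0.29 -0.04]
3.330246913580247
```

>>> {"method": "play_rows", "body": {
  "deltas": [
    [[0,0,1],[0,0,0]],
    [[0,0,0],[0,0,0]],
    [[0,0,0],[0,0,0]],
    [[0,0,0],[0,0,0]]
  ]
}}

```text
clock: 11.72
ee_pos: [0.5543, 0.1595, 0.0603]
tcp_rot: [-180.0, -0.0, -9.3]
force: [-1.5, -0.2, 4.2]
gripper_width: 0.0302
grip_force: 60.4
```

```bash
python3 - <<'E'
from h import *
F=[]
for i in range(6):
    s=r.capture('side'); st=r.read_state(); F.append(np.r_[st['force'],st['wrist_torque']])
t=r.capture('top');print(np.mean(F,0).round(2),np.std(F,0).round(2))
cv2.imwrite('pics/rs5.png',s);cv2.imwrite('pics/rt5.png',t)
a=cv2.resize(s[215:275,190:260],(560,480),interpolation=cv2.INTER_CUBIC);b=cv2.resize(t[175:235,140:170],(240,480),interpolation=cv2.INTER_CUBIC)
cv2.imwrite('pics/c6.png',np.clip(np.hstack([a,b])*1.6,0,255).astype(np.uint8))
E
```

```text
[-1.33  0.31  4.15 -0.04  0.25 -0.  ] [0.48 0.32 0.58 0.01 0.02 0.02]
```

View pics/c6.png

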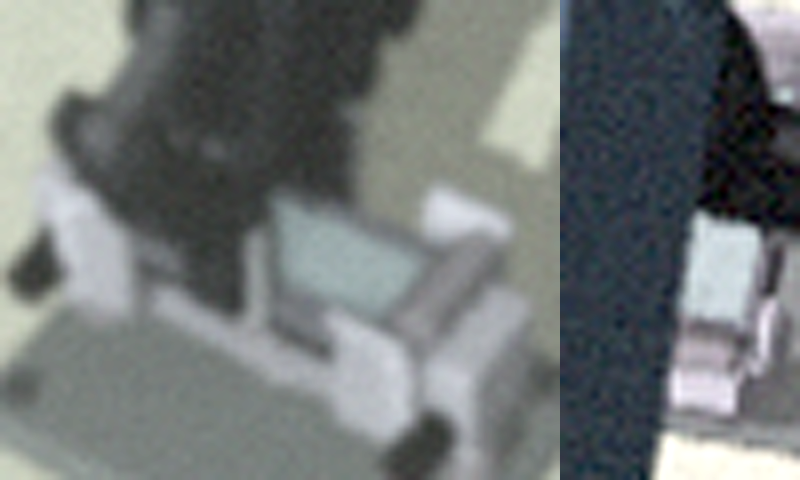

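Side crop: the -x lip lies over the carrier's end at (440,290). The force, 4.2 N, is the spring alone. I'll press 1 mm more for the far lip, then let go.

>>> {"method": "play_rows", "body": {
  "deltas": [
    [[0,0,1],[0,0,0]],
    [[0,0,0],[0,0,0]],
    [[0,0,0],[0,0,0]],
    [[0,0,0],[0,0,0]]
  ]
}}

```text
clock: 12.4
ee_pos: [0.5543, 0.1595, 0.0593]
tcp_rot: [-180.0, -0.0, -9.3]
force: [-1.3, -0.5, 3.5]
gripper_width: 0.0299
grip_force: 60.4
```

```bash
python3 - <<'E'
from h import *
F=[]
for i in range(6):
    s=r.capture('side'); st=r.read_state(); F.append(np.r_[st['force'],st['wrist_torque']])
print(np.mean(F,0).round(2),st['ee_pos'].round(4))
E
```

```text
[-1.05 -0.18  4.04 -0.03  0.19  0.  ] [0.5543 0.1595 0.0593]
```

>>> {"method": "play_rows", "body": {
  "deltas": [
    [[0,0,0],[0,0,0]],
    [[0,0,0],[0,0,0]],
    [[0,0,0],[0,0,0]],
    [[0,0,0],[0,0,0]],
    [[0,0,0],[0,0,0]]
  ],
  "hand": 0.45
}}

```text
clock: 13.12
ee_pos: [0.554, 0.1595, 0.059]
tcp_rot: [180.0, 0.0, -9.3]
force: [-0.1, -0.5, 0.7]
gripper_width: 0.0468
grip_force: 0.0
```

>>> {"method": "play_rows", "body": {
  "deltas": [
    [[0,0,-5],[0,0,0]],
    [[0,0,-15],[0,0,0]],
    [[0,0,-25],[0,0,0]],
    [[0,0,-30],[0,0,0]],
    [[0,0,-15],[0,0,0]],
    [[-2,20,0],[0,0,0]],
    [[-3,34,0],[0,0,0]],
    [[-3,34,0],[0,0,0]]
  ]
}}

```text
clock: 13.78
ee_pos: [0.5322, 0.0738, 0.1503]
tcp_rot: [-180.0, -0.1, -9.1]
force: [-0.4, -0.1, -0.8]
gripper_width: 0.0468
grip_force: 0.0
```

```bash
python3 - <<'E'
from h import *
s=r.capture('side');t=r.capture('top')
go(.502,-.187,.005,3.3)
cv2.imwrite('pics/rs6.png',s);cv2.imwrite('pics/rt6.png',t)
a=cv2.resize(s[215:275,190:260],(560,480),interpolation=cv2.INTER_CUBIC);b=cv2.resize(t[175:235,140:170],(240,480),interpolation=cv2.INTER_CUBIC)
cv2.imwrite('pics/c7.png',np.clip(np.hstack([a,b])*1.6,0,255).astype(np.uint8))
E
```

```text
t 13.88 pos [531.4  70.4 149.7] rot [179.92  -0.    -9.47] F [-0.4  0.3 -0.2] w 46.8 | turn [ 8.000e-02  1.000e-02 -1.277e+01] then shift mm [-44.2 255.3 144.7] (pre-turn frame) [ 13.4 258.6 145.1]
```

View pics/c7.png

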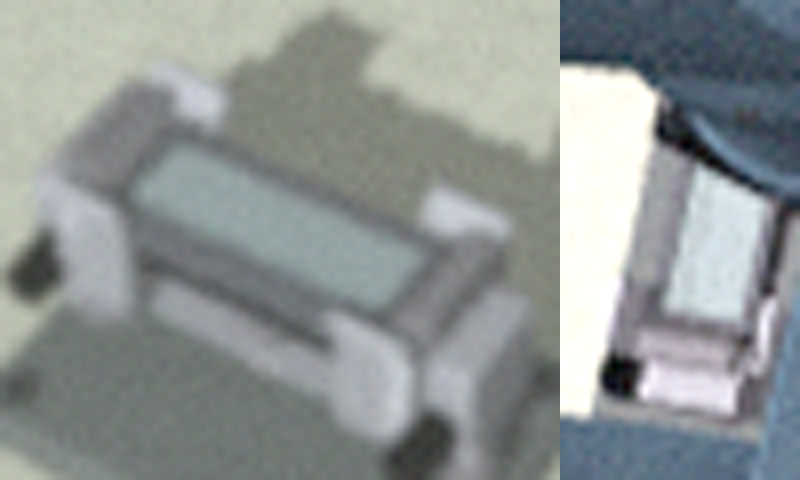

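Side crop: the first carrier sits level under both lips, with lip edges at (150,170) and (430,270), and stays there when let go. Now the second carrier.

>>> {"method": "play_rows", "body": {
  "deltas": [
    [[0,0,0],[0,0,-6.4]],
    [[0,0,0],[0,0,-6.4]],
    [[-7,40,0],[0,0,0]],
    [[-7,40,0],[0,0,0]],
    [[-7,40,0],[0,0,0]],
    [[-7,40,0],[0,0,0]],
    [[-7,40,0],[0,0,0]],
    [[-7,40,0],[0,0,0]]
  ],
  "hand": 0.3
}}

```text
clock: 14.55
ee_pos: [0.5048, -0.1697, 0.1498]
tcp_rot: [180.0, -0.0, 3.5]
force: [1.0, 0.2, 1.0]
gripper_width: 0.0596
grip_force: 0.0
```

>>> {"method": "play_rows", "body": {
  "deltas": [
    [[-2,14,0],[0,0,0]],
    [[0,0,34],[0,0,0]],
    [[0,0,34],[0,0,0]],
    [[0,0,30],[0,0,0]],
    [[0,0,10],[0,0,0]],
    [[0,0,0],[0,0,0]]
  ]
}}

```text
clock: 15.05
ee_pos: [0.5019, -0.1805, 0.0387]
tcp_rot: [-179.8, 0.3, 3.5]
force: [-0.2, 0.5, 0.2]
gripper_width: 0.0596
grip_force: 0.0
```

```bash
python3 -c "
from h import *
go(.5025,-.187,.005,3.4)"
```

```text
t 15.05 pos [ 501.9 -180.5   38.7] rot [-179.78    0.28    3.53] F [-0.2  0.5  0.2] w 59.6 | turn [-0.22  0.28  0.13] then shift mm [ 0.2  6.5 33.7] (pre-turn frame) [ 0.4  6.6 33.6]
```

>>> {"method": "play_rows", "body": {
  "deltas": [
    [[0,3,4],[0,0,0]],
    [[0,0,4],[0,0,0]],
    [[0,0,0],[0,0,0]],
    [[0,0,0],[0,0,0]]
  ]
}}

```text
clock: 15.38
ee_pos: [0.505, -0.1857, 0.0346]
tcp_rot: [179.9, -0.1, 3.5]
force: [0.4, -0.3, 0.1]
gripper_width: 0.0598
grip_force: 0.0
```

```bash
python3 -c "
from h import *
go(.5025,-.187,.005,3.4)"
```

```text
t 15.38 pos [ 505.  -185.7   34.6] rot [ 1.7993e+02 -1.1000e-01  3.5300e+00] F [ 0.4 -0.3  0.1] w 59.8 | turn [ 0.07 -0.11  0.13] then shift mm [-2.5  1.1 29.6] (pre-turn frame) [-2.6  1.1 29.6]
```

>>> {"method": "play_rows", "body": {
  "deltas": [
    [[-2,1,8],[0,0,0]],
    [[0,0,8],[0,0,0]],
    [[0,0,6],[0,0,0]],
    [[0,0,4],[0,0,0]],
    [[0,0,3],[0,0,0]],
    [[0,0,0],[0,0,0]],
    [[0,0,0],[0,0,0]]
  ]
}}

```text
clock: 15.97
ee_pos: [0.5019, -0.1863, 0.004]
tcp_rot: [-180.0, 0.0, 3.5]
force: [0.2, 0.8, 0.0]
gripper_width: 0.0598
grip_force: 0.0
```

>>> {"method": "play_rows", "body": {
  "deltas": [
    [[0,0,0],[0,0,0]],
    [[0,0,0],[0,0,0]],
    [[0,0,0],[0,0,0]],
    [[0,0,0],[0,0,0]],
    [[0,0,0],[0,0,0]],
    [[0,0,0],[0,0,0]]
  ],
  "hand": 1
}}

```text
clock: 16.47
ee_pos: [0.5027, -0.1868, 0.005]
tcp_rot: [180.0, -0.1, 3.5]
force: [-0.4, 0.0, 5.9]
gripper_width: 0.0304
grip_force: 59.9
```

>>> {"method": "play_rows", "body": {
  "deltas": [
    [[0,0,-5],[0,0,0]],
    [[0,0,-20],[0,0,0]],
    [[0,0,-30],[0,0,0]],
    [[0,0,-30],[0,0,0]],
    [[0,0,-30],[0,0,0]],
    [[0,0,-15],[0,0,0]],
    [[5,-24,0],[0,0,0]],
    [[8,-36,0],[0,0,0]]
  ]
}}

```text
clock: 17.13
ee_pos: [0.5123, -0.1279, 0.1363]
tcp_rot: [179.8, -0.2, 3.3]
force: [0.9, 0.3, -2.0]
gripper_width: 0.0304
grip_force: 59.4
```

>>> {"method": "play_rows", "body": {
  "deltas": [
    [[8,-38,0],[0,0,0]],
    [[8,-38,0],[0,0,0]],
    [[8,-38,0],[0,0,0]],
    [[8,-38,0],[0,0,0]],
    [[8,-38,0],[0,0,0]],
    [[8,-38,0],[0,0,0]],
    [[8,-38,0],[0,0,6.4]],
    [[0,0,0],[0,0,6.4]]
  ]
}}

```text
clock: 17.8
ee_pos: [0.5505, 0.1496, 0.1344]
tcp_rot: [-179.9, 0.0, -9.3]
force: [-0.2, 0.4, -0.1]
gripper_width: 0.0301
grip_force: 59.5
```

>>> {"method": "play_rows", "body": {
  "deltas": [
    [[0,0,0],[0,0,0]],
    [[0,0,0],[0,0,0]],
    [[0,0,0],[0,0,0]]
  ]
}}

```text
clock: 18.05
ee_pos: [0.5506, 0.1424, 0.134]
tcp_rot: [180.0, 0.0, -9.1]
force: [-0.7, -0.2, -0.2]
gripper_width: 0.03
grip_force: 59.5
```

```bash
python3 -c "
from h import *
go(.554,.1595,.0885,-9.3)"
```

```text
t 18.05 pos [550.6 142.4 134. ] rot [ 1.7998e+02  4.0000e-02 -9.1500e+00] F [-0.7 -0.2 -0.2] w 30.0 | turn [0.02 0.04 0.15] then shift mm [  0.6 -17.5  45.5] (pre-turn frame) [  0.7 -17.5  45.5]
```

>>> {"method": "play_rows", "body": {
  "deltas": [
    [[0.6,-17.5,0],[0,0,0.15]],
    [[0,0,15],[0,0,0]],
    [[0,0,15],[0,0,0]],
    [[0,0,12],[0,0,0]],
    [[0,0,3.5],[0,0,0]],
    [[0,0,0],[0,0,0]],
    [[0,0,0],[0,0,0]]
  ]
}}

```text
clock: 18.63
ee_pos: [0.5545, 0.1597, 0.089]
tcp_rot: [180.0, 0.0, -9.5]
force: [-0.0, -0.6, -0.9]
gripper_width: 0.0305
grip_force: 59.5
```

```bash
python3 - <<'E'
from h import *
go(.5545,.1595,.0825,-9.3)
s=r.capture('side');t=r.capture('top');cv2.imwrite('pics/rs7.png',s);cv2.imwrite('pics/rt7.png',t)
st=r.read_state();R=Ro.from_euler("z",-9.0,degrees=True)
# glass blob centroid edge: compare with first carrier (rs2, rt2) relative to predicted px of TCP
p0=np.array([.5558,.1541,.0886])
for n,a,b,box in(("side","rs2","rs7",(222,225,30,28)),("top","rt2","rt7",(153,190,14,28))):
    A=cv2.imread(f"pics/{a}.png");B=s if n=="side" else t
    x,y,w,h=box; T=A[y:y+h,x:x+w]; m=cv2.matchTemplate(B[y-8:y+h+8,x-8:x+w+8],T,cv2.TM_CCOEFF_NORMED); _,v,_,l=cv2.minMaxLoc(m)
    def sub(c): 
        return .5*(c[0]-c[2])/(c[0]-2*c[1]+c[2])
    sx=sub(m[l[1],l[0]-1:l[0]+2]);sy=sub(m[l[1]-1:l[1]+2,l[0]])
    print(n,v.__round__(2),"meas shift",np.round([l[0]-8+sx,l[1]-8+sy],2),"pred",(proj(n,st["ee_pos"])-proj(n,p0)).round(2), "per mm +x",(proj(n,p0+[.001,0,0])-proj(n,p0)).round(2))
E
```

```text
t 18.63 pos [554.5 159.7  89. ] rot [ 1.80e+02  1.00e-02 -9.46e+00] F [-0.  -0.6 -0.9] w 30.5 | turn [ 0.    0.01 -0.16] then shift mm [0.  0.2 6.5] (pre-turn frame) [0.  0.2 6.5]
side 0.53 meas shift [-0.51  2.  ] pred [[-0.97  1.88]] per mm +x [[-0.49 -0.15]]
top 0.91 meas shift [-2.97  0.48] pred [[-2.69  0.2 ]] per mm +x [[ 0.02 -0.41]]
```

>>> {"method": "play_rows", "body": {
  "deltas": [
    [[0,0,1.5],[0,0,0]],
    [[0,0,1.5],[0,0,0]],
    [[0,0,1.5],[0,0,0]],
    [[0,0,1.5],[0,0,0]],
    [[0,0,0],[0,0,0]]
  ]
}}

```text
clock: 19.15
ee_pos: [0.554, 0.1605, 0.0824]
tcp_rot: [180.0, 0.0, -9.4]
force: [-0.9, -0.2, -0.1]
gripper_width: 0.0305
grip_force: 59.6
```

>>> {"method": "play_rows", "body": {
  "deltas": [
    [[0,0,1],[0,0,0]],
    [[0,0,1],[0,0,0]],
    [[0,0,0],[0,0,0]],
    [[0,0,0],[0,0,0]]
  ]
}}

```text
clock: 19.48
ee_pos: [0.5543, 0.1605, 0.0808]
tcp_rot: [-180.0, 0.0, -9.4]
force: [-1.1, 1.3, 1.3]
gripper_width: 0.0302
grip_force: 59.8
```

>>> {"method": "play_rows", "body": {
  "deltas": [
    [[0,0,1],[0,0,0]],
    [[0,0,0.5],[0,0,0]],
    [[0,0,0],[0,0,0]],
    [[0,0,0],[0,0,0]]
  ]
}}

```text
clock: 19.82
ee_pos: [0.5548, 0.1604, 0.0797]
tcp_rot: [-180.0, -0.1, -9.4]
force: [-0.4, 0.4, 3.9]
gripper_width: 0.03
grip_force: 60.0
```

>>> {"method": "play_rows", "body": {
  "deltas": [
    [[0,0,1],[0,0,0]],
    [[0,0,0.5],[0,0,0]],
    [[0,0,0],[0,0,0]],
    [[0,0,0],[0,0,0]]
  ]
}}

```text
clock: 20.15
ee_pos: [0.5547, 0.1604, 0.078]
tcp_rot: [-180.0, -0.0, -9.4]
force: [-0.2, 0.1, 4.9]
gripper_width: 0.0305
grip_force: 60.1
```

>>> {"method": "play_rows", "body": {
  "deltas": [
    [[0,0.6,1],[0,0,0]],
    [[0,0,0.5],[0,0,0]],
    [[0,0,0],[0,0,0]],
    [[0,0,0],[0,0,0]]
  ]
}}

```text
clock: 20.48
ee_pos: [0.5544, 0.1598, 0.0762]
tcp_rot: [-180.0, -0.0, -9.4]
force: [0.7, 0.2, 4.0]
gripper_width: 0.0303
grip_force: 60.0
```

>>> {"method": "play_rows", "body": {
  "deltas": [
    [[0,0,1],[0,0,0]],
    [[0,0,1],[0,0,0]],
    [[0,0,0],[0,0,0]],
    [[0,0,0],[0,0,0]]
  ]
}}

```text
clock: 20.82
ee_pos: [0.5543, 0.1597, 0.0742]
tcp_rot: [180.0, -0.0, -9.4]
force: [1.3, -1.2, 3.3]
gripper_width: 0.0304
grip_force: 59.9
```

>>> {"method": "play_rows", "body": {
  "deltas": [
    [[0,0,1],[0,0,0]],
    [[0,0,0.7],[0,0,0]],
    [[0,0,0],[0,0,0]],
    [[0,0,0.7],[0,0,0]],
    [[0,0,0],[0,0,0]]
  ]
}}

```text
clock: 21.23
ee_pos: [0.5543, 0.1597, 0.0719]
tcp_rot: [180.0, -0.0, -9.4]
force: [0.4, -0.9, 3.8]
gripper_width: 0.0305
grip_force: 60.0
```

>>> {"method": "play_rows", "body": {
  "deltas": [
    [[0,0,0.7],[0,0,0]],
    [[0,0,0.7],[0,0,0]],
    [[0,0,0.7],[0,0,0]],
    [[0,0,0.7],[0,0,0]],
    [[0,0,0],[0,0,0]]
  ]
}}

```text
clock: 21.65
ee_pos: [0.5543, 0.1597, 0.0691]
tcp_rot: [180.0, -0.0, -9.4]
force: [0.2, -1.4, 4.3]
gripper_width: 0.0298
grip_force: 60.1
```

>>> {"method": "play_rows", "body": {
  "deltas": [
    [[0,0,0.7],[0,0,0]],
    [[0,0,0.7],[0,0,0]],
    [[0,0,0.6],[0,0,0]],
    [[0,0,0.6],[0,0,0]],
    [[0,0,0],[0,0,0]],
    [[0,0,0],[0,0,0]]
  ]
}}

```text
clock: 22.15
ee_pos: [0.5543, 0.1597, 0.0666]
tcp_rot: [180.0, -0.0, -9.4]
force: [1.1, -1.6, 5.4]
gripper_width: 0.0298
grip_force: 60.1
```

>>> {"method": "play_rows", "body": {
  "deltas": [
    [[0,0,0.6],[0,0,0]],
    [[0,0,0.6],[0,0,0]],
    [[0,0,0.6],[0,0,0]],
    [[0,0,0.6],[0,0,0]],
    [[0,0,0],[0,0,0]],
    [[0,0,0],[0,0,0]]
  ]
}}

```text
clock: 22.65
ee_pos: [0.5543, 0.1597, 0.0641]
tcp_rot: [180.0, -0.0, -9.4]
force: [0.7, -1.6, 4.4]
gripper_width: 0.0301
grip_force: 60.0
```

>>> {"method": "play_rows", "body": {
  "deltas": [
    [[0,0,0.4],[0,0,0]],
    [[0,0,0.3],[0,0,0]],
    [[0,0,0],[0,0,0]],
    [[0,0,0],[0,0,0]]
  ]
}}

```text
clock: 22.98
ee_pos: [0.5543, 0.1597, 0.0634]
tcp_rot: [180.0, -0.0, -9.4]
force: [-0.8, -2.6, 5.1]
gripper_width: 0.0302
grip_force: 60.1
```

```bash
cat > f.py <<'E'
from h import *
F=[]
for i in range(5):
    r.capture('side'); st=r.read_state(); F.append(np.r_[st['force'],st['wrist_torque']])
print(st['clock'],np.mean(F,0).round(2),st['ee_pos'].round(4))
E
python3 f.py
```

```text
23.2333 [ 0.15 -2.64  4.96 -0.4  -0.07 -0.17] [0.5543 0.1597 0.0634]
```

>>> {"method": "play_rows", "body": {
  "deltas": [
    [[0,0,0.5],[0,0,0]],
    [[0,0,0],[0,0,0]],
    [[0,0,0],[0,0,0]]
  ]
}}

```text
clock: 23.48
ee_pos: [0.5543, 0.1597, 0.0628]
tcp_rot: [180.0, -0.0, -9.4]
force: [0.7, -2.8, 3.8]
gripper_width: 0.0302
grip_force: 59.9
```

```bash
python3 f.py
```

```text
23.7333 [ 0.95 -2.98  3.29 -0.53 -0.2  -0.17] [0.5542 0.1597 0.0628]
```

>>> {"method": "play_rows", "body": {
  "deltas": [
    [[0,0,0.5],[0,0,0]],
    [[0,0,0],[0,0,0]],
    [[0,0,0],[0,0,0]]
  ]
}}

```text
clock: 23.98
ee_pos: [0.5543, 0.1597, 0.0625]
tcp_rot: [180.0, -0.0, -9.4]
force: [0.6, -4.2, 3.3]
gripper_width: 0.0301
grip_force: 60.1
```

```bash
python3 f.py
```

```text
24.2333 [ 0.52 -4.16  4.61 -0.67 -0.11 -0.17] [0.5543 0.1597 0.0624]
```

>>> {"method": "play_rows", "body": {
  "deltas": [
    [[0,0,0.5],[0,0,0]],
    [[0,0,0],[0,0,0]],
    [[0,0,0],[0,0,0]]
  ]
}}

```text
clock: 24.48
ee_pos: [0.5543, 0.1597, 0.062]
tcp_rot: [180.0, -0.0, -9.4]
force: [0.1, -4.2, 5.0]
gripper_width: 0.0303
grip_force: 60.1
```

```bash
python3 f.py
```

```text
24.7333 [ 0.31 -4.2   4.95 -0.72 -0.08 -0.17] [0.5542 0.1597 0.0619]
```

>>> {"method": "play_rows", "body": {
  "deltas": [
    [[0,0,0.4],[0,0,0]],
    [[0,0,0.3],[0,0,0]],
    [[0,0,0],[0,0,0]],
    [[0,0,0],[0,0,0]]
  ]
}}

```text
clock: 25.07
ee_pos: [0.5543, 0.1597, 0.0613]
tcp_rot: [180.0, -0.0, -9.4]
force: [0.3, -4.5, 5.3]
gripper_width: 0.0306
grip_force: 60.1
```

```bash
python3 f.py; python3 - <<'E'
from h import *
s=np.mean([r.capture('side').astype(float) for _ in range(3)],0)
cv2.imwrite('pics/rs8.png',s.astype(np.uint8))
# -x lip region in c6: x 395..500,y 240..350 at 8x from (190,215)
y0,y1,x0,x1=243,262,236,254
for f in('rs3','rs4','rs5','rs6','side0'):
    a=cv2.imread(f'pics/{f}.png').astype(float); print(f,np.abs(cv2.GaussianBlur(a,(3,3),0)-cv2.GaussianBlur(s,(3,3),0))[y0:y1,x0:x1].mean().round(2))
E
```

```text
25.3167 [ 0.3  -4.08  5.13 -0.76 -0.07 -0.16] [0.5542 0.1597 0.0612]
rs3 8.11
rs4 0.7
rs5 0.95
rs6 6.38
side0 22.21
```

>>> {"method": "play_rows", "body": {
  "deltas": [
    [[0,0,0.3],[0,0,0]],
    [[0,0,0.3],[0,0,0]],
    [[0,0,0],[0,0,0]],
    [[0,0,0],[0,0,0]]
  ]
}}

```text
clock: 25.8
ee_pos: [0.5543, 0.1597, 0.0607]
tcp_rot: [180.0, -0.0, -9.4]
force: [0.2, -4.2, 5.5]
gripper_width: 0.03
grip_force: 60.1
```

```bash
python3 f.py
```

```text
26.05 [ 0.09 -4.26  4.9  -0.71 -0.06 -0.18] [0.5543 0.1597 0.0607]
```

>>> {"method": "play_rows", "body": {
  "deltas": [
    [[0,0,0],[0,0,0]],
    [[0,0,0],[0,0,0]],
    [[0,0,0],[0,0,0]],
    [[0,0,0],[0,0,0]],
    [[0,0,0],[0,0,0]]
  ],
  "hand": 0.45
}}

```text
clock: 26.47
ee_pos: [0.5537, 0.1601, 0.0601]
tcp_rot: [-180.0, 0.1, -9.4]
force: [-0.1, -0.7, -1.3]
gripper_width: 0.0469
grip_force: 0.0
```

>>> {"method": "play_rows", "body": {
  "deltas": [
    [[0,0,-5],[0,0,0]],
    [[0,0,-15],[0,0,0]],
    [[0,0,-25],[0,0,0]],
    [[0,0,-30],[0,0,0]],
    [[0,0,-15],[0,0,0]],
    [[-2,20,0],[0,0,0]],
    [[-3,34,0],[0,0,0]],
    [[-3,34,0],[0,0,0]]
  ]
}}

```text
clock: 27.13
ee_pos: [0.5319, 0.0742, 0.1516]
tcp_rot: [-180.0, -0.1, -9.3]
force: [0.9, -0.9, -0.3]
gripper_width: 0.0473
grip_force: 0.0
```

```bash
python3 - <<'E'
from h import *
s=r.capture('side');cv2.imwrite('pics/rs9.png',s);print(r.read_state()['clock'])
a=cv2.imread('pics/rs6.png').astype(float);b=s.astype(float)
d=np.abs(cv2.GaussianBlur(a,(3,3),0)-cv2.GaussianBlur(b,(3,3),0)).mean(2)
for nm,(y0,y1,x0,x1) in dict(mlip=(243,262,236,254),plip=(222,242,195,214),glass=(230,255,205,245),bg=(300,340,100,200)).items(): print(nm,d[y0:y1,x0:x1].mean().round(2),d[y0:y1,x0:x1].max().round(1))
for y in range(228,262,2): print(y,d[y,192:256:3].astype(int).tolist())
E
```

```text
27.1833
mlip 0.73 3.0
plip 0.75 7.9
glass 2.13 35.1
bg 0.55 2.0
228 [0, 0, 0, 0, 1, 0, 1, 0, 0, 0, 0, 0, 0, 0, 0, 0, 1, 0, 0, 0, 0, 0]
230 [0, 0, 0, 0, 0, 0, 0, 7, 0, 0, 0, 0, 0, 0, 0, 0, 0, 0, 0, 0, 1, 1]
232 [1, 0, 0, 0, 0, 0, 0, 3, 0, 1, 0, 0, 0, 0, 1, 0, 0, 1, 0, 0, 0, 0]
234 [0, 0, 0, 0, 0, 0, 0, 1, 0, 0, 0, 0, 0, 0, 1, 0, 0, 0, 0, 0, 0, 4]
236 [0, 0, 0, 0, 1, 0, 0, 0, 1, 3, 0, 0, 0, 0, 0, 0, 0, 1, 0, 0, 0, 0]
238 [1, 0, 0, 0, 0, 0, 0, 0, 0, 1, 0, 0, 0, 0, 0, 0, 0, 0, 0, 0, 1, 0]
240 [0, 0, 1, 0, 1, 4, 2, 0, 0, 0, 0, 0, 1, 0, 0, 0, 0, 0, 0, 0, 0, 0]
242 [0, 0, 0, 0, 0, 2, 2, 0, 0, 0, 0, 0, 0, 0, 0, 0, 0, 1, 0, 0, 0, 0]
244 [1, 0, 1, 0, 0, 0, 0, 1, 1, 0, 0, 0, 0, 1, 0, 1, 1, 0, 0, 0, 0, 0]
246 [0, 0, 0, 0, 0, 6, 3, 0, 0, 3, 0, 0, 0, 0, 0, 0, 0, 0, 0, 1, 0, 0]
248 [0, 0, 1, 0, 0, 8, 14, 4, 1, 0, 0, 0, 0, 0, 0, 0, 0, 0, 0, 0, 0, 1]
250 [0, 0, 0, 0, 0, 3, 8, 0, 8, 4, 0, 1, 1, 0, 1, 0, 1, 0, 1, 0, 0, 0]
252 [0, 0, 0, 0, 0, 7, 30, 27, 7, 9, 6, 0, 1, 0, 0, 1, 1, 0, 0, 0, 0, 0]
254 [0, 0, 0, 1, 0, 1, 14, 31, 32, 13, 7, 6, 2, 0, 0, 1, 0, 0, 0, 0, 0, 0]
256 [0, 0, 0, 0, 1, 0, 0, 8, 21, 31, 18, 3, 11, 1, 0, 1, 0, 0, 0, 0, 0, 0]
258 [0, 1, 0, 0, 0, 0, 1, 1, 1, 14, 29, 26, 8, 3, 0, 1, 0, 0, 0, 0, 0, 0]
260 [1, 0, 0, 0, 0, 0, 0, 0, 0, 3, 8, 23, 33, 13, 0, 1, 1, 0, 0, 0, 0, 0]
```

The lips and glass look exactly as they did after the first carrier seated. The only change is below, where the black gap is now filled by the lower carrier. Both are held, so I'm handing in.

```bash
python3 -c "
from plant import r
print(r.hand_in())"
```

```text
the job is handed in; nothing more can be done
None
```

Job handed in at about 27 s: both carriers were pressed in one after the other, glass up. The last picture shows them held under the shut lips. The press load stayed under about 6 N, short of the spring's stop, and I did not touch the jar or the dish.

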